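Change the blade of the tag cutter and switch it back to cutting

TASK

Change the blade of the laundry's tag cutter: take the worn blade out of the bed and lay it flat in the grey tray, then lay the new blade from the bench flat in the bed with its notch over the pin; lay the blades down, do not drop them. After that press the key with the round button on its cap fully down so that it latches and the plain key, which is down now, pops up; do not push the other two keys down and leave the other things on the bench where they are.

Things in the scene. Friction and masses are not known exactly. Their poses are not given: they have to be found in the camera images.
- cutter: White tag cutter, fixed. Origin: deck centre at bench height; x away from the robot at yaw 0. Deck 200 (x) x 310 (y) mm, 50 mm high; housing behind it (x 100 to 140) 75 mm high. Blade bed along x at y = 88 mm. Four keys in a row at x = 0, y = -118, -84, -50, -16 mm, their order varies. Unused knob, 28 mm across, 18 mm high, on the deck at x 65, y 28 mm.
- bed (a point): Centre of the floor of the blade bed, 52 mm above the bench, axes as the cutter's. The bed is a shallow pocket 156 (x) x 49 mm inside; its rim is 6 mm wide and stands 8 mm above the floor. A blade is home with its origin here and its x axis along the cutter's (notch end at +x); it then has 2 to 3 mm of play.
- pin (a point): Top of the bed's locating pin, 8 mm in diameter, 12 mm above the bed's floor, 61 mm from the bed's centre along the cutter's +x.
- worn_blade: Steel blade 150 x 44 x 5 mm, about 0.25 kg. Origin: centre of its underside; x along its length. At the +x end an open notch, 12 mm wide, 24 mm deep, in the middle of the short edge; the -x end is the thinner cutting edge. Black grip rib on top over the origin: 50 mm along x, 14 mm wide, from 5 to 30 mm above the underside. Worn blade: home in the bed at the start.
- new_blade: Steel blade 150 x 44 x 5 mm, about 0.25 kg. Origin: centre of its underside; x along its length. At the +x end an open notch, 12 mm wide, 24 mm deep, in the middle of the short edge; the -x end is the thinner cutting edge. Black grip rib on top over the origin: 50 mm along x, 14 mm wide, from 5 to 30 mm above the underside. New blade: on the bench left or right of the cutter, yaw within 1.5.
- tray: Grey plastic scrap tray, fixed, on the bench on the other side of the cutter from the new blade: 210 (x) x 150 (y) x 30 mm, walls and floor 5 mm. Origin: centre of its underside.
- tray_in (a point): Centre of the tray's inner floor, 5 mm above the bench; axes as the tray's.
- key_round (a joint): The key to press: white like the others, with a round black button 20 mm across, 4 mm high, amid its cap. 0 = up, grows in m as pressed; 0.0142 = latched down, 0.0174 = end stop. Interlocked bank: a key pressed beyond 0.0155 latches when let go, and on its way releases the key that was down, which pops up. Takes about 2 to 4 N, more only at the end stop.
- key_round_top (a point): Round-button key: centre of the top face of its cap (60 mm along the cutter's x, 24 mm along its y), the 4 mm button standing on it. Up, this point is 74 mm above the bench (24 mm above the deck); it sinks with the key.
- key_plain (a joint): The key with a bare flat cap; it is latched down at the start. 0 = up, grows in m as pressed; 0.0142 = latched down, 0.0174 = end of travel. 
- key_plain_top (a point): Plain key: centre of the top face of its cap (60 mm along the cutter's x, 24 mm along its y), nothing on it. Up, this point is 74 mm above the bench (24 mm above the deck); it sinks with the key.
- key_rib (a joint): The key with one black rib (50 x 6 x 4 mm) along its cap; up at the start, not to be pressed. 0 = up, grows in m as pressed; 0.0142 = latched down, 0.0174 = end of travel. 
- key_rib_top (a point): Ribbed key: centre of the top face of its cap (60 mm along the cutter's x, 24 mm along its y), the 4 mm rib standing on it. Up, this point is 74 mm above the bench (24 mm above the deck); it sinks with the key.
- key_cross (a joint): The key with two short black bars (22 x 6 x 4 mm) across its cap; up at the start, not to be pressed. 0 = up, grows in m as pressed; 0.0142 = latched down, 0.0174 = end of travel. 
- key_cross_top (a point): Two-bar key: centre of the top face of its cap (60 mm along the cutter's x, 24 mm along its y), the 4 mm bars standing on it. Up, this point is 74 mm above the bench (24 mm above the deck); it sinks with the key.
- token_jar: Bystander: loose glass jar, 54 mm across, 60 mm high, beside the new blade (its axis about 78 mm from the blade's, on the blade's +y side). Origin: centre of its underside.
- lint_brush: Bystander: loose lint brush, 150 mm long, 42 mm wide, 20 mm high, lying about parallel to the new blade (78 mm from it, on its -y side). Origin: centre of its underside.
- detergent: Bystander: loose white detergent bottle, 68 mm across, 170 mm high, nearer the robot than the cutter, on the left. Origin: centre of its underside.
- softener: Bystander: loose white bottle, 62 mm across, 130 mm high, nearer the robot than the cutter, on the right. Origin: centre of its underside.
- mug: Bystander: loose white mug, 76 mm across, 85 mm high, far left. Origin: centre of its underside.
- spray_can: Bystander: loose can, 56 mm across, 160 mm high, far right. Origin: centre of its underside.
- dumbbell: Bystander: small black dumbbell, 170 x 62 x 62 mm, at the left edge of the bench. Origin: centre of its underside.
Not all that is in view belongs to the job. Leave any brown or purple look-alike of the new_blade alone.

How it is judged:
By the outcome, as a careful person would: the job done as asked, in the order asked, and still so for the second after the job is handed in, with the robot touching nothing.
It also fails if it takes over 72 s, if anything falls off the work surface, if the arm or the gripper's body presses on something with over 40 N, if the wrist force passes 120 N, or if a joint passes its speed limit or range.

ROBOT

A 7-joint arm with a two-finger parallel gripper is mounted at the origin on the work surface. World frame = base frame: x ahead of the robot, y to its left, z up, the work surface at z = 0. Lengths are in m, angles in rad, forces in N, time in s.
With the tool pointing down it reaches from about 0.4 to 0.875 m from the base axis. Payload 6.5 kg.
Tool frame: the origin (TCP) lies at the very end of the fingers, on their centre line; the grasp point (between the pads) lies 19 mm behind it; z points along the fingers, y is the line along which they close (so a half turn about z gives the same grasp; the last joint's range is limited). The gripper opens to 88 mm and grips with 3 to 60 N. Pads are 18 mm wide; open, the fingers measure 123 mm over their backs; the gripper's body (75 mm by 187 mm) begins 45 mm behind the grasp point.
Start: joints at [1.074, 0.536, -0.004, 1.538, 0.003, 1.067, -0.071], TCP at [0.271, -0.591, 0.239] pointing down, gripper open.
Joint ranges: [-2.7, 2.7], [-0.37, 2.16], [-1.27, 1.26], [0.24, 2.4], [-1.31, 4.45], [0.19, 1.91], [-2.76, 2.76]. Speed limits (rad/s): [2.39, 2.39, 3.14, 3.14, 3.14, 3.14, 3.14].

INTERFACE

Orientations are given as a unit quaternion [w, x, y, z].
In Python, from plant import manip gives the robot as it stands.
- The arm moves only by the tool apply_moves, never from a script. Its argument "rows" is a list of rows, each an object of numbers: "hand": the opening, from -1 (shut) to 1 (fully open); "dx", "dy", "dz": the shift along the world's x, y, z in mm; "turn": the turn about the world's z in degrees. In form: [{"hand": .., "dx": .., "dy": .., "dz": .., "turn": ..}, ...]. A call has 1 to 10 rows; each row is the pose to reach, as a shift and turn from the pose commanded when the call began; what a row does not reach only later rows make up. A row lasts 1/8 s, in which the tool goes at most 62.5 mm and 10.7 degrees, less where a joint would pass 70% of its speed; a pose out of reach is approached as far as the arm can. A call with a gripper value outside its range is refused whole. The fingers move at their own pace and stop on an object; "squeeze" is the grip in N (left out, the last holds). Time passes only in rows, so rows that repeat a pose let the fingers close. It gives the time, the measured TCP pose, the force, the opening and the grip force at its end, in the units of the state.
- manip.state(): the state, without advancing time (a new reading comes with each control period).
- manip.get_image(name): name is "side" or "top"; returns a dict with "image" (480x640x3 uint8, red, green, blue), "K" (3x3 intrinsics, pixels), "R" (3x3) and "t" (3): a world point X has camera coordinates R X + t. Camera axes: x right, y down, z forward; pixel columns grow to the right and rows downward; lengths in m; the calibration is good to about 2 mm. A picture is of the moment at which its call begins. There is no depth.
- manip.hand_in(): hands the job in; it is judged then, once.
Trained networks look in the newest picture that a camera, given by its name, has taken for a name from the list of things; names that differ only in an ending like _2 or _b are one class to them, and where a whole thing is asked for, a point or a joint stands for the part that bears it (a point fixed in the world has none). Each returns a list of dicts, best first, with "p" (0 to 1); they miss things now and then, are a little off and sometimes report something else, mostly with a low value. They report only what shows in the picture. A call takes as long as a camera call. They do not tell look-alikes from the thing itself.
- manip.outline_of(camera, thing): "region" (480x640 bool, what is visible of it) and "bbox" ([left, top, right, bottom] in pixels, round what is visible of it).
The state is a dict: "time": time; "qpos": joint angles; "joint_vel": joint speeds; "joint_efforts": joint torques, N m; "position": TCP position; "tcp_rot": TCP orientation; "contact_force": force on the tool from outside, world axes, zero at the start; "wrist_torque": the same for the moment, N m; "opening": opening from 0.0 (shut) to 1.0 (fully open); "gripper_force": force on a finger pad.
Only numpy, scipy, OpenCV 4.12 (cv2) and the standard library are available. Lean on these libraries where they do the work, as an engineer would, in place of code of your own. Each camera call takes 0.05 s, during which the arm holds its last target. There are 200 camera calls.

## Working session

There is one attempt and no reset: what is moved stays moved. The work goes in short steps, Python scripts to look and compute and a tool call to move; the robot and the scene stay as the last step left them, time stands still between calls to the robot, and variables do not carry over. Pictures are saved under pics/ and viewed, at most 10 in all, crops included, and the job is handed in when it is done.

Besides the shell and the picture viewer there is one more tool, called by a JSON object that holds its "op" and its "data", one argument or row to a line. apply_moves: Moves the arm, as the interface text tells. Its arguments: {"type":"object","properties":{"rows":{"type":"array"},"squeeze":{"type":"number"}},"required":["rows"]}

```bash
ls; mkdir -p pics; cat > h.py <<'E'
import numpy as np, cv2
from plant import manip
def grab(n):
    d=manip.get_image(n); d['P']=np.array(d['K'])@np.c_[np.array(d['R']),np.array(d['t'])]; return d
def save(im,f): cv2.imwrite('pics/'+f,np.ascontiguousarray(im[...,::-1]))
def onz(d,uv,z):
    P=d['P']; u,v=uv
    A=np.array([P[0]-u*P[2],P[1]-v*P[2]]); b=-(A[:,2]*z+A[:,3]); return np.r_[np.linalg.solve(A[:,:2],b),z]
def proj(d,X):
    x=d['P']@np.r_[X,1]; return x[:2]/x[2]
def tri(ds,uvs):
    A=[]
    for d,(u,v) in zip(ds,uvs): A+= [d['P'][0]-u*d['P'][2],d['P'][1]-v*d['P'][2]]
    A=np.array(A); s=np.linalg.lstsq(A[:,:3],-A[:,3],rcond=None)[0]; return s
E
python3 - <<'E'
from h import *
for n in('top','side'):
    d=grab(n); save(d['image'],n+'0.png'); print(n,np.round(d['K'],1).tolist(),np.round(d['R'],3).tolist(),np.round(d['t'],3).tolist())
    for t in ['worn_blade','new_blade','tray','key_round','key_plain','key_rib','key_cross','token_jar','lint_brush','cutter']:
        for o in manip.outline_of(n,t)[:3]:
            ys,xs=np.nonzero(o['region']); print(t,round(o['p'],2),[int(b) for b in o['bbox']],len(xs),xs.mean().round(1) if len(xs) else '',ys.mean().round(1) if len(xs) else '')
print(manip.state())
E
```

```text
pics
top [[484.8, 0.0, 317.5], [0.0, 484.8, 238.8], [0.0, 0.0, 1.0]] [[-0.008, -1.0, -0.006], [-0.994, 0.009, -0.111], [0.112, 0.005, -0.994]] [0.07, 0.489, 1.629]
worn_blade 0.62 [313, 177, 333, 223] 571 321.0 202.8
new_blade 0.89 [455, 161, 484, 202] 528 468.6 181.1
new_blade 0.85 [416, 293, 462, 326] 569 436.3 311.6
new_blade 0.75 [438, 229, 458, 275] 524 447.2 252.2
tray 0.87 [207, 225, 250, 282] 2753 228.7 251.7
tray 0.45 [368, 194, 380, 215] 155 371.2 202.0
key_round 0.38 [383, 266, 401, 286] 336 389.4 275.5
key_plain 0.41 [356, 197, 367, 208] 125 361.4 202.1
key_rib 0.41 [366, 191, 377, 209] 100 371.8 200.7
token_jar 0.7 [302, 161, 394, 232] 5495 347.3 195.7
token_jar 0.63 [414, 250, 435, 264] 201 426.6 256.9
token_jar 0.31 [356, 196, 369, 210] 132 361.5 202.0
lint_brush 0.85 [463, 225, 477, 270] 405 469.1 241.7
cutter 0.89 [302, 158, 391, 235] 5434 347.0 195.8
side [[437.5, 0.0, 318.4], [0.0, 437.5, 237.2], [0.0, 0.0, 1.0]] [[0.964, -0.266, -0.011], [-0.197, -0.684, -0.702], [0.179, 0.679, -0.712]] [-0.443, 0.194, 1.01]
worn_blade 0.7 [342, 229, 400, 247] 665 369.2 236.2
worn
[... 973 characters left out ...]
 0.53640667, -0.00443264,  1.53787925,  0.00258992,
        1.06731732, -0.07117103]), 'joint_vel': array([-0.00037103, -0.00038889,  0.00015842,  0.00085434, -0.00178854,
        0.00130692,  0.00180886]), 'joint_efforts': array([-5.53071259e-04, -5.70897746e+01,  9.89750214e-01, -2.51917326e+01,
       -5.62440965e-02,  1.08679337e-02, -3.66799395e-05]), 'position': array([ 0.27145555, -0.59059886,  0.23871936]), 'tcp_rot': array([-1.87421958e-06,  9.76882044e-01,  2.13779026e-01, -2.23711753e-06]), 'contact_force': array([-0.36785406,  0.5206043 , -1.1414357 ]), 'wrist_torque': array([-1.90976308e-02, -2.47535328e-05, -2.67126418e-02]), 'gripper_force': 0.0, 'opening': 0.9999184165782133}
```

```bash
python3 - <<'E'
from h import *
a=cv2.imread('pics/top0.png')[130:355,190:510]; 
cv2.imwrite('pics/top0c.png',cv2.resize(a,(800,562),interpolation=cv2.INTER_CUBIC))
E
```

```text
(no output)
```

View pics/top0c.png

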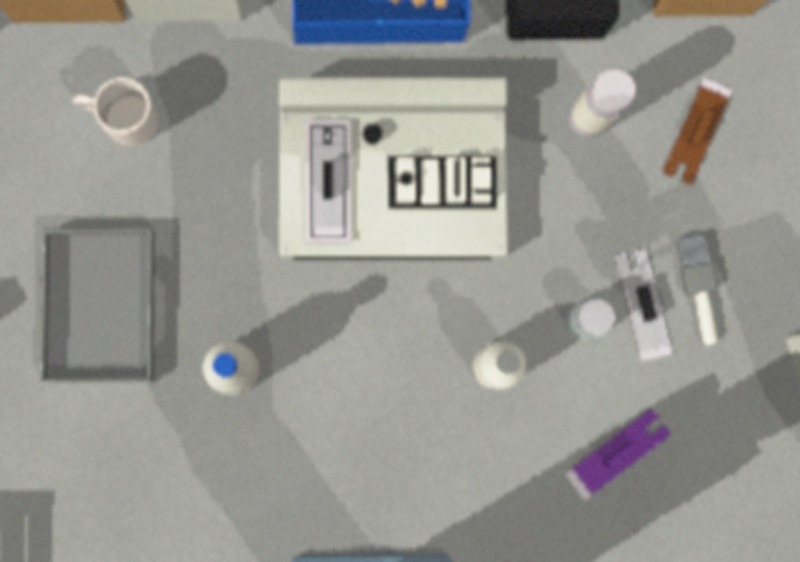

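View pics/side0.png

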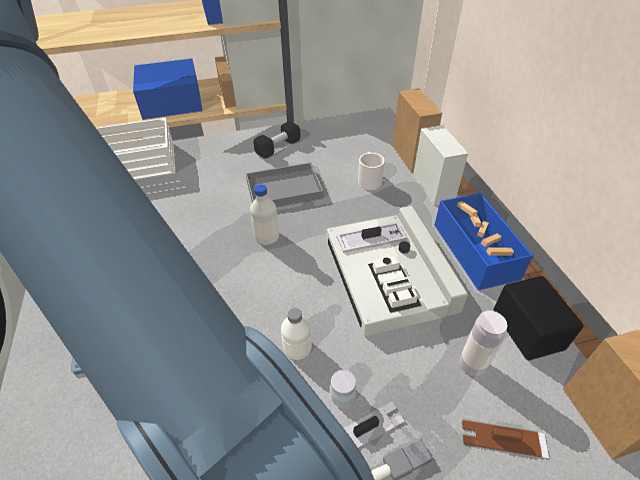

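The three blade-shaped things in the top view are a steel one at about (449,251), a brown one at (469,181) and a purple one at (436,312). The steel one, lying between the jar and the brush, fits the new blade. The round-button key looks leftmost in the row, near (352,201). I'll enlarge to confirm.

```bash
python3 - <<'E'
from h import *
t=cv2.imread('pics/top0.png'); s=cv2.imread('pics/side0.png')
a=cv2.resize(t[150:240,295:400],(700,600),interpolation=cv2.INTER_CUBIC)
cv2.imwrite('pics/c1.png',a)
b=cv2.resize(t[215:285,410:485],(400,373),interpolation=cv2.INTER_CUBIC)
c=cv2.resize(s[200:340,320:470],(400,373),interpolation=cv2.INTER_CUBIC)
cv2.imwrite('pics/c2.png',np.hstack([b,c]))
E
```

```text
(no output)
```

View pics/c1.png

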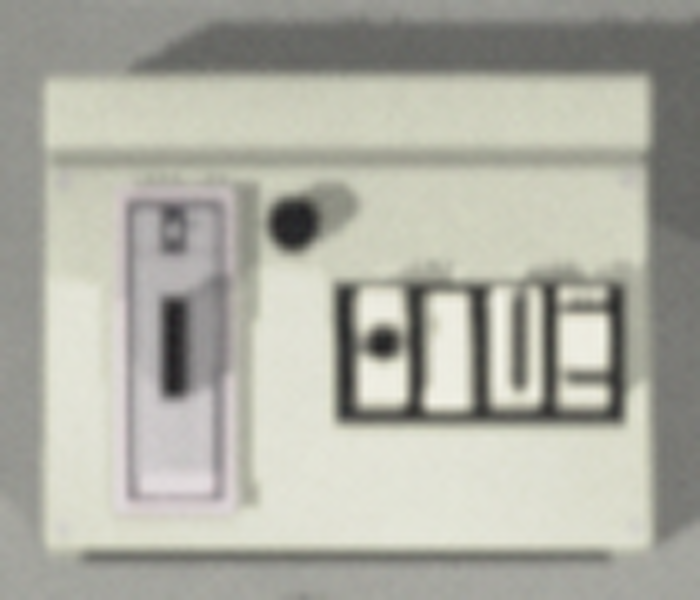

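View pics/c2.png

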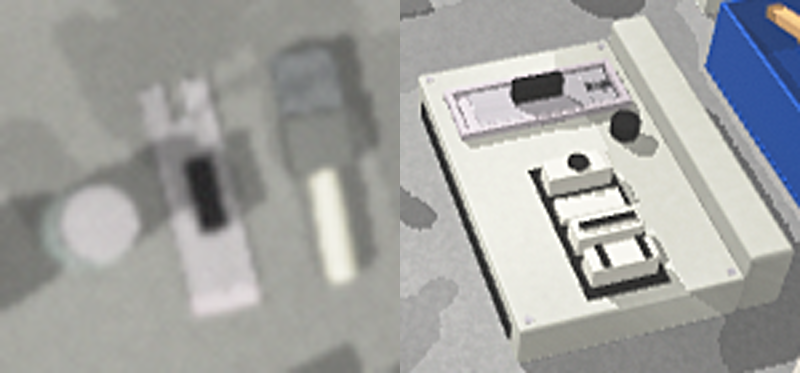

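The round key is the leftmost of the four (cutter y = -16), and the steel blade at (449,251) has its notch pointing away from the robot. Next I'll measure with model fits in both views.

```bash
cat >> h.py <<'E'
from scipy.optimize import minimize
def box(p,L,W,h0,h1):
    x,y,z,a=p; c,s=np.cos(a),np.sin(a)
    return np.array([[x+c*i*L/2-s*j*W/2,y+s*i*L/2+c*j*W/2,z+h] for i in(-1,1) for j in(-1,1) for h in(h0,h1)])
def dark(im,lo=35,hi=85): 
    g=cv2.cvtColor(np.ascontiguousarray(im),cv2.COLOR_RGB2GRAY).astype(float); return np.clip((hi-g)/(hi-lo),0,1)
def fitrib(ds,p0,fixz=None,pad=9,S=8,lo=35,hi=85,dims=(.05,.014,.005,.030)):
    rois=[]
    for d in ds:
        q=np.array([proj(d,X) for X in box(p0,*dims)]); l=np.floor(q.min(0)-pad).astype(int); h=np.ceil(q.max(0)+pad).astype(int)
        rois.append((l,h,dark(d['image'],lo,hi)[l[1]:h[1],l[0]:h[0]]))
    def cost(p):
        p=np.array(p); 
        if fixz is not None: p=np.r_[p[:2],fixz,p[2]]
        e=0
        for d,(l,h,D) in zip(ds,rois):
            q=np.array([proj(d,X) for X in box(p,*dims)])
            q=((q-l+.5)*S*16-8*1).astype(np.float32)
            m=np.zeros((D.shape[0]*S,D.shape[1]*S),np.uint8)
            cv2.fillConvexPoly(m,cv2.convexHull(q).round().astype(np.int32),255,cv2.LINE_AA,4)
            m=cv2.GaussianBlur(cv2.resize(m/255.,D.shape[::-1],interpolation=cv2.INTER_AREA),(0,0),.5)
            e+=((m-D)**2).sum()
        return e
    x0=list(p0) if fixz is None else [p0[0],p0[1],p0[3]]
    st=[.006,.006,.006,.06] if fixz is None else [.006,.006,.06]
    r=None
    for k in range(3):
        sim=np.array([x0]+[np.array(x0)+np.eye(len(x0))[i]*st[i]*(1-.4*k) for i in range(len(x0))])
        r=minimize(cost,x0,method='Nelder-Mead',options=dict(initial_simplex=sim,xatol=1e-5,fatol=1e-4,maxiter=400)); x0=r.x
    return r.x,r.fun
E
python3 - <<'E'
from h import *
T,S=grab('top'),grab('side')
w0=onz(T,(321,203),.07); n0=onz(T,(447.5,251),.02)
print('init',w0,n0)
print('worn both',fitrib([T,S],[*w0[:2],.052,0.0]))
print('worn top',fitrib([T],[*w0[:2],.052,0.0],.052)); print('worn side',fitrib([S],[*w0[:2],.052,0.0],.052))
print('new top',fitrib([T],[*n0[:2],0,.15],0.))
# corners
pt=lambda u,v:(295+(u+.5)/6.667-.5,150+(v+.5)/6.667-.5); ps=lambda u,v:(320+(u-400+.5)/2.667-.5,200+(v+.5)/2.667-.5)
for n,a,b,z in [('FL',(45,549),(420,77),.05),('FR',(651,549),(515,335),.05),('button',(381,342),(578,161),.078),('knob',(293,222),(625,125),.068)]:
    print(n,tri([T,S],[pt(*a),ps(*b)]).round(4),onz(T,pt(*a),z).round(4),onz(S,ps(*b),z).round(4))
for n,a,z in [('BL',(45,75),.075),('BR',(650,75),.075),('well',(337,283),.05),('well',(623,283),.05),('well',(337,422),.05),('well',(623,422),.05),('bedfl',(118,512),.06),('bedfr',(238,514),.06),('bedbl',(120,184),.06),('bedbr',(241,186),.06)]: print(n,onz(T,pt(*a),z).round(4))
# tray, jar, brush
q=lambda u,v:((u+.5)/2.5+190-.5,(v+.5)/2.5+130-.5)
for n,a,z in [('trayFL',(42,381),.03),('FR',(152,381),.03),('BL',(36,217),.03),('BR',(180,217),.03),('jar',(596,318),.06),('blade near',(655,355),.005),('bl far',(633,254),.005),('brush',(705,290),.02),('deterg',(226,365),.17),('soft',(509,360),.13),('spray',(611,92),.16),('mug',(125,105),.085)]: print(n,onz(T,q(*a),z).round(3))
E
```

```text
init [0.60519769 0.0525457  0.07      ] [ 0.44406669 -0.37818921  0.02      ]
worn both (array([0.6120588 , 0.05428097, 0.05085954, 0.04269138]), np.float64(85.39502577834396))
worn top (array([ 0.60828425,  0.05270652, -0.01055436]), np.float64(26.34564116694886))
worn side (array([0.61322758, 0.05443288, 0.18214047]), np.float64(55.60011886679492))
new top (array([ 0.44567001, -0.3806787 ,  0.2625288 ]), np.float64(29.077638695430878))
FL [0.5134 0.1195 0.0474] [0.5105 0.1198 0.05  ] [0.5158 0.1167 0.05  ]
FR [ 0.5078 -0.1872  0.0463] [ 0.5077 -0.1867  0.05  ] [ 0.5062 -0.1893  0.05  ]
button [ 0.6111 -0.0504  0.0769] [ 0.6099 -0.0501  0.078 ] [ 0.612  -0.0514  0.078 ]
knob [ 0.6765 -0.0078  0.0608] [ 0.6739 -0.0072  0.068 ] [ 0.6741 -0.0139  0.068 ]
BL [0.7495 0.1177 0.075 ]
BR [ 0.7464 -0.1886  0.075 ]
well [ 0.6461 -0.03    0.05  ]
well [ 0.6447 -0.1759  0.05  ]
well [ 0.5742 -0.0289  0.05  ]
well [ 0.5729 -0.1741  0.05  ]
bedfl [0.5277 0.0826 0.06  ]
bedfr [0.5261 0.0221 0.06  ]
bedbl [0.6964 0.0803 0.06  ]
bedbr [0.6947 0.0187 0.06  ]
trayFL [0.345 0.442 0.03 ]
FR [0.344 0.293 0.03 ]
BL [0.57  0.454 0.03 ]
BR [0.568 0.256 0.03 ]
jar [ 0.422 -0.302  0.06 ]
blade near [ 0.374 -0.394  0.005]
bl far [ 0.514 -0.369  0.005]
brush [ 0.462 -0.462  0.02 ]
deterg [0.359 0.182 0.17 ]
soft [ 0.364 -0.175  0.13 ]
spray [ 0.703 -0.309  0.16 ]
mug [0.711 0.324 0.085]
```

{"op": "apply_moves", "data": {
  "rows": [
    {"hand": -0.3, "dx": 40, "dy": 45, "dz": 20, "turn": -5},
    {"hand": -0.3, "dx": 339, "dy": 644, "dz": 20, "turn": -25.3},
    {"hand": -0.3, "dx": 339, "dy": 644, "dz": 20, "turn": -25.3},
    {"hand": -0.3, "dx": 339, "dy": 644, "dz": 20, "turn": -25.3},
    {"hand": -0.3, "dx": 339, "dy": 644, "dz": 20, "turn": -25.3},
    {"hand": -0.3, "dx": 339, "dy": 644, "dz": 20, "turn": -25.3},
    {"hand": -0.3, "dx": 339, "dy": 644, "dz": 20, "turn": -25.3},
    {"hand": -0.3, "dx": 339, "dy": 644, "dz": 20, "turn": -25.3},
    {"hand": -0.3, "dx": 339, "dy": 644, "dz": 20, "turn": -25.3},
    {"hand": -0.3, "dx": 339, "dy": 644, "dz": 20, "turn": -25.3}
  ],
  "squeeze": 25
}}

```text
time: 2.45
position: [0.563, -0.0414, 0.259]
tcp_rot: [0.0, 1.0, -0.006, 0.0]
contact_force: [0.4, -0.0, -0.7]
opening: 0.349
gripper_force: 0.0
```

{"op": "apply_moves", "data": {
  "rows": [
    {"hand": -0.3, "dx": 40, "dy": 85, "dz": -20},
    {"hand": -0.3, "dx": 40, "dy": 85, "dz": -100},
    {"hand": -0.3, "dx": 40, "dy": 85, "dz": -100},
    {"hand": -0.3, "dx": 40, "dy": 85, "dz": -100},
    {"hand": -0.3, "dx": 40, "dy": 85, "dz": -100},
    {"hand": -0.3, "dx": 40, "dy": 85, "dz": -100}
  ]
}}

```text
validation failed for argument at $.ro...
```

```bash
python3 - <<'E'
from h import *
T,S=grab('top'),grab('side'); st=manip.state(); print(st['position'],st['qpos'].round(2))
save(S['image'],'s1f.png'); save(T['image'],'t1f.png')
n0=[.4457,-.3807,0,.18]
for lo,hi in((35,85),(40,110),(30,70)):
  print(fitrib([T,S],n0,lo=lo,hi=hi),fitrib([T],n0,0.,lo=lo,hi=hi),fitrib([S],n0,0.,lo=lo,hi=hi))
a=cv2.resize(S['image'][180:330,300:480],(400,333),interpolation=cv2.INTER_CUBIC)
b=cv2.resize(S['image'][350:480,300:456],(400,333),interpolation=cv2.INTER_CUBIC)
save(np.hstack([a,b]),'s1.png')
E
```

```text
[ 0.56456275 -0.03423607  0.25891674] [ 0.11  0.38 -0.16  1.74  0.06  1.03 -1.64]
(array([ 0.44756372, -0.37861811, -0.00485409,  0.28387423]), np.float64(102.2898202525264)) (array([ 0.44549964, -0.38040734,  0.2848476 ]), np.float64(32.109541789320815)) (array([ 0.4472065 , -0.37987457,  0.27880886]), np.float64(71.88173408664056))
(array([ 0.44692416, -0.37955962, -0.00211872,  0.26358436]), np.float64(63.783027576158105)) (array([ 0.44598055, -0.38040966,  0.26591861]), np.float64(19.32466555294098)) (array([ 0.44694488, -0.37995671,  0.26090651]), np.float64(44.784075905352054))
(array([ 0.44806043, -0.37810087, -0.0064597 ,  0.29576795]), np.float64(158.71034247671443)) (array([ 0.44539178, -0.3804499 ,  0.28500624]), np.float64(43.82838793741328)) (array([ 0.44714762, -0.37988709,  0.29329761]), np.float64(118.27066667168845))
```

View pics/s1.png

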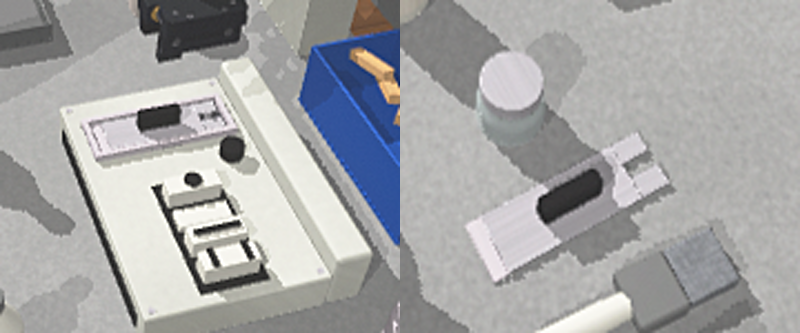

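Side crop: all keys and the bed are clear, and the new blade's corners are at about (326,437), (338,460), (394,401) and (405,422). The jar and brush stand beside it as described. The move was refused, so I'll include "turn" in every row.

{"op": "apply_moves", "data": {
  "rows": [
    {"hand": -0.3, "dx": 45, "dy": 87, "dz": -20, "turn": 0},
    {"hand": -0.3, "dx": 45, "dy": 87, "dz": -100, "turn": 0},
    {"hand": -0.3, "dx": 45, "dy": 87, "dz": -100, "turn": 0},
    {"hand": -0.3, "dx": 45, "dy": 87, "dz": -100, "turn": 0},
    {"hand": -0.3, "dx": 45, "dy": 87, "dz": -100, "turn": 0},
    {"hand": -0.3, "dx": 45, "dy": 87, "dz": -100, "turn": 0}
  ]
}}

```text
time: 3.3
position: [0.6082, 0.0428, 0.1606]
tcp_rot: [0.0, 1.0, -0.006, 0.001]
contact_force: [0.8, 0.1, -0.5]
opening: 0.347
gripper_force: 0.0
```

```bash
python3 - <<'E'
from h import *
S=grab('side'); print(manip.state()['position'],manip.state()['tcp_rot'])
c=[(300+(u-400)/2.564,350+v/2.564) for u,v in [(467,224),(497,282),(640,132),(669,186)]]
X=[onz(S,p,.005) for p in c]; print(np.round(X,4)); 
m=(X[2]+X[3]-X[0]-X[1]); print('yaw',np.arctan2(m[1],m[0]),np.hypot(*m[:2])/2, sum(X)/4)
w=X[0]+X[2]-X[1]-X[3]; print(np.arctan2(-w[0],w[1]),np.hypot(*w[:2])/2)
# steel region fit, both cameras
T=grab('top')
for n,d in(('top',T),('side',S)):
  for o in manip.outline_of(n,'new_blade'):
    ys,xs=np.nonzero(o['region']); P=np.array([onz(d,p,.005)[:2] for p in zip(xs,ys)])
    if len(P)<50: continue
    r=cv2.minAreaRect((P*1000).astype(np.float32)); print(n,round(o['p'],2),np.round(r[0],1),np.round(r[1],1),r[2])
E
```

```text
[0.60811213 0.04298767 0.16040068] [ 5.65129899e-05  9.99980814e-01 -6.04724870e-03  1.34137683e-03]
[[ 0.3707 -0.3755  0.005 ]
 [ 0.38   -0.4192  0.005 ]
 [ 0.5182 -0.3455  0.005 ]
 [ 0.5232 -0.3898  0.005 ]]
yaw 0.20159163181026202 0.14829812540673307 [ 0.44800937 -0.38251238  0.005     ]
0.16203734752200075 0.0445443659764044
top 0.98 [ 687.  -463.9] [ 44.7 150.4] 65.79053497314453
top 0.8 [ 241.8 -336.3] [ 48.8 146.7] 34.25751495361328
top 0.64 [ 443.5 -380.4] [147.1  42.1] 12.663609504699707
top 0.48 [621.4 -89.1] [24.5 53.2] 88.98289489746094
side 0.95 [ 446.1 -381.3] [150.4  45.1] 11.860723495483398
side 0.91 [ 241.9 -338.7] [ 44.6 150.6] 35.972599029541016
side 0.74 [ 688.2 -466.8] [ 47.3 150.2] 65.51119232177734
side 0.28 [651.2  -3.3] [381.7 284.2] 89.40853118896484
```

{"op": "apply_moves", "data": {
  "rows": [
    {"hand": -0.3, "dx": 2, "dy": 10, "dz": 0, "turn": 0},
    {"hand": -0.3, "dx": 2, "dy": 10, "dz": -50, "turn": 0},
    {"hand": -0.3, "dx": 2, "dy": 10, "dz": -70, "turn": 0},
    {"hand": -0.3, "dx": 2, "dy": 10, "dz": -72, "turn": 0},
    {"hand": -0.3, "dx": 2, "dy": 10, "dz": -72, "turn": 0},
    {"hand": -0.3, "dx": 2, "dy": 10, "dz": -72, "turn": 0}
  ]
}}

```text
time: 4.25
position: [0.6103, 0.054, 0.0881]
tcp_rot: [-0.0, 1.0, -0.005, 0.001]
contact_force: [-0.6, -1.1, 0.3]
opening: 0.348
gripper_force: 0.0
```

```bash
python3 - <<'E'
from h import *
S=grab('side'); print(manip.state()['position'],manip.state()['tcp_rot'])
save(cv2.resize(S['image'][180:290,310:470],(800,550),interpolation=cv2.INTER_CUBIC),'s2.png')
E
```

```text
[0.61015644 0.05395554 0.08794353] [-1.17018805e-04  9.99984288e-01 -5.50509821e-03  1.05082894e-03]
```

View pics/s2.png

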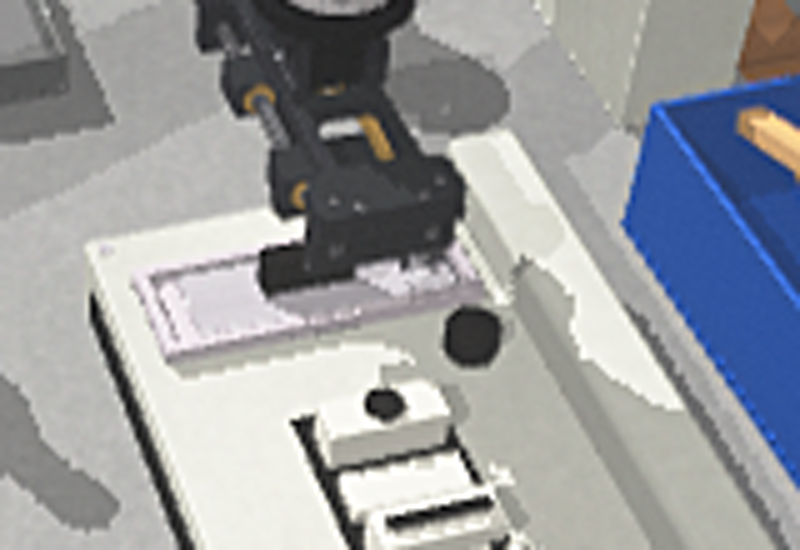

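The fingertip is over the rib, at about (377,236) in the full image. I'll descend and grip.

{"op": "apply_moves", "data": {
  "rows": [
    {"hand": -0.3, "dx": 0, "dy": 0, "dz": -20, "turn": 0},
    {"hand": -0.3, "dx": 0, "dy": 0, "dz": -26, "turn": 0},
    {"hand": -0.3, "dx": 0, "dy": 0, "dz": -26, "turn": 0},
    {"hand": -1, "dx": 0, "dy": 0, "dz": -26, "turn": 0},
    {"hand": -1, "dx": 0, "dy": 0, "dz": -26, "turn": 0},
    {"hand": -1, "dx": 0, "dy": 0, "dz": -26, "turn": 0},
    {"hand": -1, "dx": 0, "dy": 0, "dz": -26, "turn": 0}
  ],
  "squeeze": 25
}}

```text
time: 5.18
position: [0.6089, 0.0538, 0.0603]
tcp_rot: [0.0, 1.0, -0.005, -0.0]
contact_force: [-0.1, -0.9, -3.2]
opening: 0.156
gripper_force: 25.0
```

{"op": "apply_moves", "data": {
  "rows": [
    {"hand": -1, "dx": 0, "dy": 0, "dz": 10, "turn": 0},
    {"hand": -1, "dx": 0, "dy": 0, "dz": 25, "turn": 0},
    {"hand": -1, "dx": 0, "dy": 0, "dz": 60, "turn": 0},
    {"hand": -1, "dx": 0, "dy": 0, "dz": 120, "turn": 0},
    {"hand": -1, "dx": 0, "dy": 0, "dz": 150, "turn": 0},
    {"hand": -1, "dx": 0, "dy": 0, "dz": 150, "turn": 0}
  ]
}}

```text
time: 5.92
position: [0.6112, 0.0542, 0.2144]
tcp_rot: [-0.0, 1.0, -0.005, 0.003]
contact_force: [0.2, 0.0, -2.9]
opening: 0.157
gripper_force: 25.0
```

```bash
python3 - <<'E'
from h import *
T,S=grab('top'),grab('side'); print(manip.state()['position'],manip.state()['opening'])
for n,d in(('top',T),('side',S)):
  for o in manip.outline_of(n,'tray')[:1]:
    ys,xs=np.nonzero(o['region']); P=np.array([onz(d,p,.03)[:2] for p in zip(xs,ys)])
    r=cv2.minAreaRect((P*1000).astype(np.float32)); print(n,round(o['p'],2),np.round(r[0],1),np.round(r[1],1),r[2])
b=cv2.resize(T['image'][205:295,195:285],(400,400),interpolation=cv2.INTER_CUBIC)
a=cv2.resize(S['image'][130:250,220:340],(400,400),interpolation=cv2.INTER_CUBIC)
save(np.hstack([b,a]),'t3.png')
E
```

```text
[0.608608   0.0537904  0.21024622] 0.15547809273529853
top 0.59 [449.6 368.8] [214.6 159.9] 0.37986141443252563
side 0.76 [447.9 352.2] [184.4 212.9] 89.9463882446289
```

View pics/t3.png

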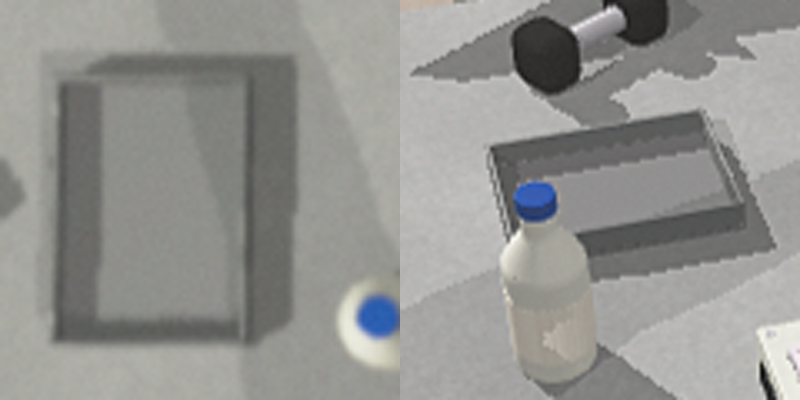

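The tray is seen clear in both views, centred at about (.450,.368) with near-zero yaw. I'll carry the worn blade there.

{"op": "apply_moves", "data": {
  "rows": [
    {"hand": -1, "dx": -20, "dy": 40, "dz": 10, "turn": 0},
    {"hand": -1, "dx": -45, "dy": 90, "dz": 10, "turn": 0},
    {"hand": -1, "dx": -70, "dy": 140, "dz": 10, "turn": 0},
    {"hand": -1, "dx": -95, "dy": 190, "dz": 10, "turn": 0},
    {"hand": -1, "dx": -120, "dy": 240, "dz": 10, "turn": 0},
    {"hand": -1, "dx": -145, "dy": 285, "dz": 5, "turn": 0},
    {"hand": -1, "dx": -158, "dy": 314, "dz": -20, "turn": 0},
    {"hand": -1, "dx": -159, "dy": 316, "dz": -60, "turn": 0},
    {"hand": -1, "dx": -159, "dy": 316, "dz": -90, "turn": 0},
    {"hand": -1, "dx": -159, "dy": 316, "dz": -90, "turn": 0}
  ]
}}

```text
time: 7.38
position: [0.448, 0.368, 0.1173]
tcp_rot: [0.002, 1.0, -0.005, -0.003]
contact_force: [-0.3, -0.4, -2.8]
opening: 0.156
gripper_force: 25.0
```

```bash
python3 - <<'E'
from h import *
T,S=grab('top'),grab('side');s=manip.state(); print(s['position'],s['opening'],s['contact_force'],s['tcp_rot'],s['qpos'].round(2))
a=cv2.resize(S['image'][110:260,210:410],(800,600),interpolation=cv2.INTER_CUBIC)
save(a,'t4.png')
E
```

```text
[0.45021597 0.36986257 0.12064862] 0.15808752354968683 [ 1.07490043  0.10801222 -2.95273977] [ 1.85893513e-04  9.99985297e-01 -5.40955057e-03 -3.29540283e-04] [-0.59  0.59 -0.24  1.8   0.19  0.78 -2.5 ]
```

View pics/t4.png

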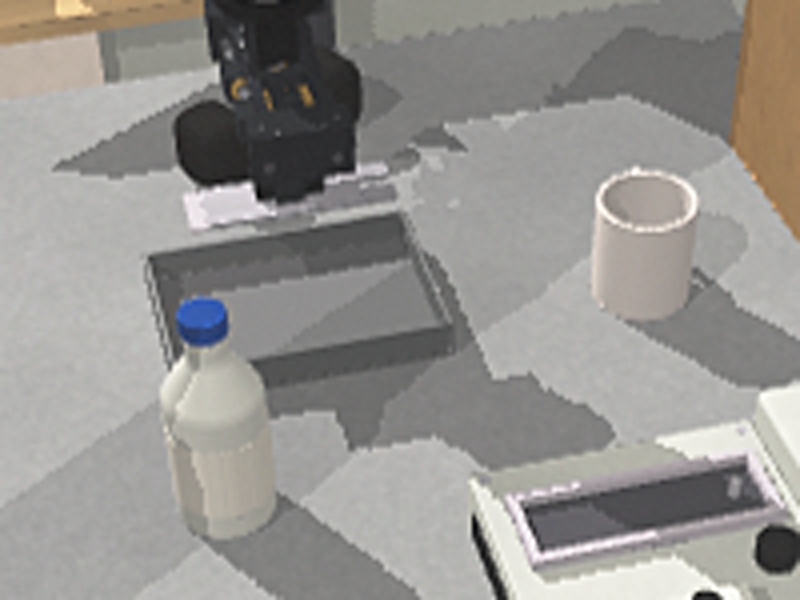

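The blade hangs level over the tray, at about (283,155) full image. The bed is empty, with the pin at about (393,232). Now I'll lower it, open and rise.

{"op": "apply_moves", "data": {
  "rows": [
    {"hand": -1, "dx": 0, "dy": 0, "dz": -40, "turn": 0},
    {"hand": -1, "dx": 0, "dy": 0, "dz": -75, "turn": 0},
    {"hand": -1, "dx": 0, "dy": 0, "dz": -92, "turn": 0},
    {"hand": -1, "dx": 0, "dy": 0, "dz": -98, "turn": 0},
    {"hand": -1, "dx": 0, "dy": 0, "dz": -101, "turn": 0},
    {"hand": -1, "dx": 0, "dy": 0, "dz": -103, "turn": 0},
    {"hand": -1, "dx": 0, "dy": 0, "dz": -104, "turn": 0},
    {"hand": -1, "dx": 0, "dy": 0, "dz": -104, "turn": 0}
  ]
}}

```text
time: 8.48
position: [0.4504, 0.3701, 0.017]
tcp_rot: [-0.0, 1.0, -0.005, 0.0]
contact_force: [0.1, -0.4, -1.9]
opening: 0.157
gripper_force: 25.0
```

{"op": "apply_moves", "data": {
  "rows": [
    {"hand": -1, "dx": 0, "dy": 0, "dz": -1, "turn": 0},
    {"hand": -1, "dx": 0, "dy": 0, "dz": -2, "turn": 0},
    {"hand": -1, "dx": 0, "dy": 0, "dz": -3, "turn": 0},
    {"hand": -1, "dx": 0, "dy": 0, "dz": -3, "turn": 0}
  ]
}}

```text
time: 8.98
position: [0.4502, 0.3699, 0.0135]
tcp_rot: [0.0, 1.0, -0.005, -0.0]
contact_force: [0.2, -0.0, -2.8]
opening: 0.156
gripper_force: 25.0
```

{"op": "apply_moves", "data": {
  "rows": [
    {"hand": -1, "dx": 0, "dy": 0, "dz": -1, "turn": 0},
    {"hand": -1, "dx": 0, "dy": 0, "dz": -2, "turn": 0},
    {"hand": -1, "dx": 0, "dy": 0, "dz": -2, "turn": 0}
  ]
}}

```text
time: 9.35
position: [0.4503, 0.37, 0.0133]
tcp_rot: [0.0, 1.0, -0.005, 0.0]
contact_force: [-4.2, -3.3, 15.0]
opening: 0.153
gripper_force: 25.0
```

It touched down at TCP z .0133, as predicted. Releasing.

{"op": "apply_moves", "data": {
  "rows": [
    {"hand": -1, "dx": 0, "dy": 0, "dz": 1.5, "turn": 0},
    {"hand": -0.3, "dx": 0, "dy": 0, "dz": 1.5, "turn": 0},
    {"hand": -0.3, "dx": 0, "dy": 0, "dz": 1.5, "turn": 0},
    {"hand": -0.3, "dx": 0, "dy": 0, "dz": 2, "turn": 0},
    {"hand": -0.3, "dx": 0, "dy": 0, "dz": 25, "turn": 0},
    {"hand": -0.3, "dx": 0, "dy": 0, "dz": 75, "turn": 0},
    {"hand": -0.3, "dx": 0, "dy": 0, "dz": 135, "turn": 0},
    {"hand": -0.3, "dx": 0, "dy": 0, "dz": 195, "turn": 0},
    {"hand": -0.3, "dx": 0, "dy": 0, "dz": 230, "turn": 0},
    {"hand": -0.3, "dx": 0, "dy": 0, "dz": 230, "turn": 0}
  ]
}}

```text
time: 10.6
position: [0.4516, 0.3712, 0.2448]
tcp_rot: [-0.002, 1.0, -0.005, 0.002]
contact_force: [-0.1, 0.8, -0.3]
opening: 0.352
gripper_force: 0.0
```

```bash
python3 - <<'E'
from h import *
S=grab('side');s=manip.state(); print(s['position'],s['opening'],s['contact_force'])
for o in manip.outline_of('side','worn_blade')[:2]:
    ys,xs=np.nonzero(o['region']); P=np.array([onz(S,p,.01)[:2] for p in zip(xs,ys)])
    r=cv2.minAreaRect((P*1000).astype(np.float32)); print(round(o['p'],2),np.round(r[0],1),np.round(r[1],1),r[2])
E
```

```text
[0.45061975 0.3702185  0.24253893] 0.34781780823485436 [-1.26780313  1.21214049 -0.98838332]
0.55 [462.7 371.9] [ 63.8 131.5] 88.62284851074219
```

{"op": "apply_moves", "data": {
  "rows": [
    {"hand": -0.3, "dx": 10, "dy": -50, "dz": 10, "turn": 0},
    {"hand": -0.3, "dx": 30, "dy": -110, "dz": 10, "turn": 1},
    {"hand": -0.3, "dx": 45, "dy": -170, "dz": 10, "turn": 3},
    {"hand": -0.3, "dx": 50, "dy": -230, "dz": 10, "turn": 5},
    {"hand": -0.3, "dx": 50, "dy": -290, "dz": 10, "turn": 7},
    {"hand": -0.3, "dx": 50, "dy": -350, "dz": 10, "turn": 9},
    {"hand": -0.3, "dx": 50, "dy": -410, "dz": 10, "turn": 11},
    {"hand": -0.3, "dx": 45, "dy": -470, "dz": 5, "turn": 12.5},
    {"hand": -0.3, "dx": 35, "dy": -530, "dz": 0, "turn": 12.5},
    {"hand": -0.3, "dx": 20, "dy": -590, "dz": -10, "turn": 12.5}
  ]
}}

```text
time: 11.95
position: [0.4692, -0.2216, 0.23]
tcp_rot: [-0.0, 0.995, 0.104, -0.001]
contact_force: [0.8, -0.6, 0.1]
opening: 0.347
gripper_force: 0.0
```

{"op": "apply_moves", "data": {
  "rows": [
    {"hand": -0.3, "dx": -12, "dy": -60, "dz": -10, "turn": 0},
    {"hand": -0.3, "dx": -22, "dy": -115, "dz": -20, "turn": 0},
    {"hand": -0.3, "dx": -24, "dy": -158, "dz": -50, "turn": 0},
    {"hand": -0.3, "dx": -24, "dy": -161, "dz": -100, "turn": 0},
    {"hand": -0.3, "dx": -24, "dy": -161, "dz": -125, "turn": 0},
    {"hand": -0.3, "dx": -24, "dy": -161, "dz": -125, "turn": 0},
    {"hand": -0.3, "dx": -24, "dy": -161, "dz": -125, "turn": 0}
  ]
}}

```text
time: 12.82
position: [0.4464, -0.3809, 0.1069]
tcp_rot: [0.0, 0.995, 0.104, -0.0]
contact_force: [0.8, -0.1, 0.2]
opening: 0.35
gripper_force: 0.0
```

```bash
python3 - <<'E'
from h import *
s=manip.state(); print(s['position'],s['opening'],s['contact_force'],s['tcp_rot'],s['qpos'].round(2))
E
```

```text
[ 0.44641492 -0.38089864  0.10693051] 0.3500362317795916 [ 0.76785859 -0.10840152  0.20731286] [ 3.52914016e-05  9.94613159e-01  1.03656459e-01 -4.30213498e-05] [ 0.63  0.6   0.    1.8  -0.    0.74 -0.73]
```

{"op": "apply_moves", "data": {
  "rows": [
    {"hand": -0.3, "dx": 0, "dy": 0, "dz": -45, "turn": 0},
    {"hand": -0.3, "dx": 0, "dy": 0, "dz": -80, "turn": 0},
    {"hand": -0.3, "dx": 0, "dy": 0, "dz": -93, "turn": 0},
    {"hand": -0.3, "dx": 0, "dy": 0, "dz": -97, "turn": 0},
    {"hand": -0.3, "dx": 0, "dy": 0, "dz": -97, "turn": 0},
    {"hand": -1, "dx": 0, "dy": 0, "dz": -97, "turn": 0},
    {"hand": -1, "dx": 0, "dy": 0, "dz": -97, "turn": 0},
    {"hand": -1, "dx": 0, "dy": 0, "dz": -97, "turn": 0},
    {"hand": -1, "dx": 0, "dy": 0, "dz": -97, "turn": 0}
  ],
  "squeeze": 25
}}

```text
time: 13.95
position: [0.4467, -0.3811, 0.0105]
tcp_rot: [0.0, 0.995, 0.104, 0.0]
contact_force: [-0.5, 1.9, 6.0]
opening: 0.158
gripper_force: 25.0
```

{"op": "apply_moves", "data": {
  "rows": [
    {"hand": -1, "dx": 0, "dy": 0, "dz": 10, "turn": 0},
    {"hand": -1, "dx": 0, "dy": 0, "dz": 40, "turn": 0},
    {"hand": -1, "dx": 0, "dy": 0, "dz": 100, "turn": 0},
    {"hand": -1, "dx": 0, "dy": 0, "dz": 160, "turn": 0},
    {"hand": -1, "dx": 0, "dy": 0, "dz": 200, "turn": -2},
    {"hand": -1, "dx": 10, "dy": 40, "dz": 210, "turn": -6},
    {"hand": -1, "dx": 30, "dy": 90, "dz": 210, "turn": -10},
    {"hand": -1, "dx": 52, "dy": 145, "dz": 210, "turn": -12.5},
    {"hand": -1, "dx": 75, "dy": 200, "dz": 210, "turn": -12.5},
    {"hand": -1, "dx": 98, "dy": 255, "dz": 210, "turn": -12.5}
  ]
}}

```text
time: 15.2
position: [0.5443, -0.1242, 0.22]
tcp_rot: [0.0, 1.0, -0.006, -0.0]
contact_force: [1.3, -1.0, -3.3]
opening: 0.152
gripper_force: 25.0
```

{"op": "apply_moves", "data": {
  "rows": [
    {"hand": -1, "dx": 22, "dy": 55, "dz": 0, "turn": 0},
    {"hand": -1, "dx": 44, "dy": 110, "dz": 0, "turn": 0},
    {"hand": -1, "dx": 60, "dy": 155, "dz": -10, "turn": 0},
    {"hand": -1, "dx": 65, "dy": 177, "dz": -40, "turn": 0},
    {"hand": -1, "dx": 65, "dy": 179, "dz": -80, "turn": 0},
    {"hand": -1, "dx": 65, "dy": 179, "dz": -110, "turn": 0},
    {"hand": -1, "dx": 65, "dy": 179, "dz": -125, "turn": 0},
    {"hand": -1, "dx": 65, "dy": 179, "dz": -125, "turn": 0},
    {"hand": -1, "dx": 65, "dy": 179, "dz": -125, "turn": 0}
  ]
}}

```text
time: 16.32
position: [0.6103, 0.053, 0.0961]
tcp_rot: [-0.0, 1.0, -0.006, 0.001]
contact_force: [0.3, 0.0, -3.6]
opening: 0.154
gripper_force: 25.0
```

```bash
python3 - <<'E'
from h import *
T,S=grab('top'),grab('side');s=manip.state(); print(s['position'],s['opening'],s['contact_force'],s['tcp_rot'],s['qpos'].round(2))
a=cv2.resize(S['image'][185:275,315:435],(800,600),interpolation=cv2.INTER_CUBIC)
save(a,'t5.png'); save(T['image'],'t5full.png')
E
```

```text
[0.61030539 0.0531128  0.09614551] 0.1581890438231426 [ 0.38037021  0.60300396 -2.47002509] [-1.65709799e-04  9.99984387e-01 -5.45224173e-03  1.21277945e-03] [-0.11  0.65 -0.06  1.74  0.06  0.75 -1.79]
```

View pics/t5.png

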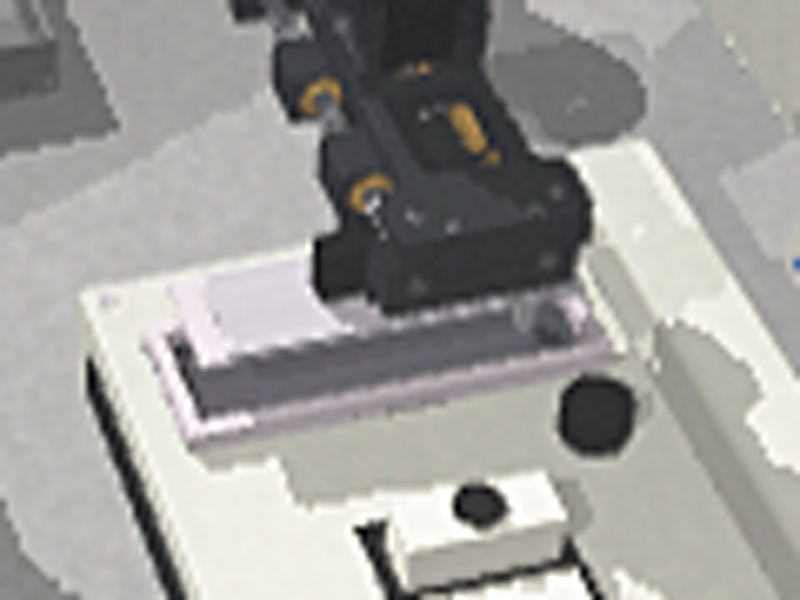

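The held blade shows its near corners at about (340,227) and (344,239). The bed rim's near corners are at about (337,234) and (344,251), and the pin is hidden behind the gripper. I'll compute the relative offset.

```bash
python3 - <<'E'
from h import *
S=grab('side'); f=lambda u,v:(315+(u+.5)/6.667-.5,185+(v+.5)/6.667-.5)
R=lambda v,a=-.011:np.array([v[0]*np.cos(a)-v[1]*np.sin(a),v[0]*np.sin(a)+v[1]*np.cos(a)])
for n,p,z,off in [('bladeNL',(170,283),.088,(-.075,.022)),('bladeNR',(200,365),.088,(-.075,-.022)),('rimNL',(146,330),.060,(-.084,.0305)),('rimNR',(192,440),.060,(-.084,-.0305)),('rimFR',(622,348),.06,(.084,-.0305)),('floorNR',(206,418),.052,(-.078,-.0245))]:
    X=onz(S,f(*p),z); print(n,X.round(4),'-> origin',(X[:2]-R(off)).round(4))
print('pin->bed',onz(S,(210+733/4,110+487/4),.064)[:2]-R((.061,0)))
def unf(X,z): q=proj(S,np.r_[X,z]); return ((q-[315,185])*6.667).round(0)
for off in [(-.075,.022),(-.075,-.022)]: print('expected blade px',unf(np.array([.6103,.0531])+R(off),.0865))
E
```

```text
bladeNL [0.5373 0.0757 0.088 ] -> origin [0.6121 0.0528]
bladeNR [0.535  0.0315 0.088 ] -> origin [0.6102 0.0527]
rimNL [0.5301 0.0809 0.06  ] -> origin [0.6137 0.0495]
rimNR [0.5295 0.0213 0.06  ] -> origin [0.6138 0.0509]
rimFR [0.7009 0.0217 0.06  ] -> origin [0.6172 0.0531]
floorNR [0.5405 0.0376 0.052 ] -> origin [0.6187 0.0613]
pin->bed [0.60931596 0.0457844 ]
expected blade px [162. 284.]
expected blade px [197. 364.]
```

{"op": "apply_moves", "data": {
  "rows": [
    {"hand": -1, "dx": 2, "dy": -1, "dz": -10, "turn": 0},
    {"hand": -1, "dx": 2, "dy": -1, "dz": -18, "turn": 0},
    {"hand": -1, "dx": 2, "dy": -1, "dz": -18, "turn": 0},
    {"hand": -1, "dx": 2, "dy": -1, "dz": -18, "turn": 0}
  ]
}}

```text
time: 16.98
position: [0.6113, 0.0521, 0.0766]
tcp_rot: [-0.0, 1.0, -0.005, -0.0]
contact_force: [0.8, -0.4, -2.8]
opening: 0.156
gripper_force: 25.0
```

```bash
python3 - <<'E'
from h import *
T,S=grab('top'),grab('side');s=manip.state(); print(s['position'],s['contact_force'],s['tcp_rot'])
a=cv2.resize(S['image'][213:258,325:415],(800,400),interpolation=cv2.INTER_CUBIC)
b=cv2.resize(T['image'][170:232,295:400],(330,195),interpolation=cv2.INTER_CUBIC)
c=np.zeros((195,800,3),np.uint8); c[:,:330]=b
save(np.vstack([a,c]),'t6.png')
E
```

```text
[0.61146605 0.05212624 0.07689218] [ 0.90350106  0.46921993 -3.51229342] [-3.53400819e-05  9.99985659e-01 -5.35247990e-03  1.75706791e-04]
```

View pics/t6.png

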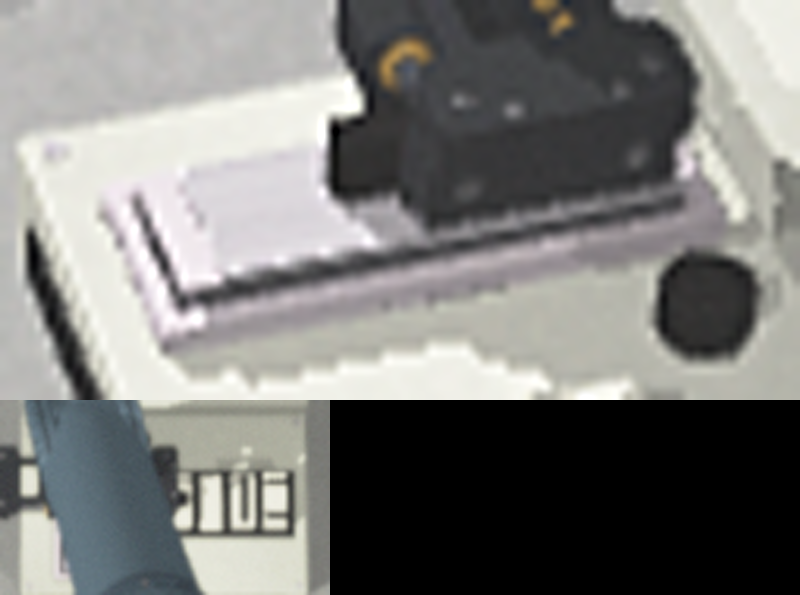

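In the side view the blade hovers just above the bed, with its near corner at about (345.5,245.5). The bed's inner corner is at about (345.5,247). It looks parallel. Quantifying this.

```bash
python3 - <<'E'
from h import *
S=grab('side'); f=lambda u,v:(325+(u+.5)/8.889-.5,213+(v+.5)/8.889-.5)
R=lambda v,a=-.011:np.array([v[0]*np.cos(a)-v[1]*np.sin(a),v[0]*np.sin(a)+v[1]*np.cos(a)])
for n,p,z,off in [('bladeNR',(182,292),.0667,(-.075,-.022)),('innerNR',(184,306),.060,(-.078,-.0245)),('innerNL',(136,195),.060,(-.078,.0245)),('outerNR',(166,340),.06,(-.084,-.0305)),('outerNL',(103,203),.06,(-.084,.0305)),('innerFR',(690,205),.060,(.078,-.0245))]:
    X=onz(S,f(*p),z); print(n,X.round(4),'-> origin',(X[:2]-R(off)).round(4))
# predicted pixels per hypothesis (bed origin)
for b in [(.610,.0535),(.612,.052),(.614,.050)]:
    print(b,[((proj(S,np.r_[np.array(b)+R(o),.06])-[325,213])*8.889).round(0).tolist() for o in [(-.078,-.0245),(-.078,.0245),(-.084,-.0305),(-.084,.0305),(.078,-.0245),(.084,-.0305)]])
# dark-gap row profile
g=cv2.cvtColor(S['image'],cv2.COLOR_RGB2GRAY)
for c in (350,358,366,390): print(c,g[236:256,c])
for r in (238,241): print(r,g[r,334:352])
E
```

```text
bladeNR [0.5367 0.0309 0.0667] -> origin [0.6119 0.0521]
innerNR [0.5377 0.0316 0.06  ] -> origin [0.616  0.0552]
innerNL [0.5379 0.0771 0.06  ] -> origin [0.6156 0.0517]
outerNR [0.5289 0.0207 0.06  ] -> origin [0.6133 0.0502]
outerNL [0.5279 0.0766 0.06  ] -> origin [0.6115 0.0452]
innerFR [0.6887 0.0295 0.06  ] -> origin [0.611  0.0548]
(0.61, 0.0535) [[162.0, 311.0], [111.0, 191.0], [147.0, 330.0], [86.0, 180.0], [685.0, 205.0], [713.0, 215.0]]
(0.612, 0.052) [[170.0, 313.0], [120.0, 193.0], [156.0, 332.0], [94.0, 183.0], [693.0, 207.0], [721.0, 218.0]]
(0.614, 0.05) [[179.0, 317.0], [128.0, 196.0], [165.0, 336.0], [102.0, 186.0], [703.0, 211.0], [731.0, 221.0]]
350 [217 214 213 211 213 214 221 215 139  81  83 148 182 161 149 162 187 177
 207 249]
358 [214 213 214 218 222 213 155 106  71 132 184 160 149 155 175 185 183 183
 176 209]
366 [167 154 174 235 235 116  57 101 167 172 148 152 167 187 183 180 173 203
 244 239]
390 [130  79  86 136 147 130 137 168 183 180 181 180 182 182 181 180 181 183
 182 175]
238 [232 236 240 179 213 243 245  76 181 245 238 236 235 192 219 213 213 212]
241 [231 233 234 237 225 211 243 248  70 124 245 239 236 235 236 231 214 216]
```

{"op": "apply_moves", "data": {
  "rows": [
    {"hand": -1, "dx": 1.5, "dy": 0, "dz": 0, "turn": 0},
    {"hand": -1, "dx": 1.5, "dy": 0, "dz": -3, "turn": 0},
    {"hand": -1, "dx": 1.5, "dy": 0, "dz": -5, "turn": 0},
    {"hand": -1, "dx": 1.5, "dy": 0, "dz": -7, "turn": 0},
    {"hand": -1, "dx": 1.5, "dy": 0, "dz": -9, "turn": 0},
    {"hand": -1, "dx": 1.5, "dy": 0, "dz": -9, "turn": 0}
  ]
}}

```text
time: 17.88
position: [0.6126, 0.052, 0.0674]
tcp_rot: [0.0, 1.0, -0.005, -0.0]
contact_force: [-0.8, 0.0, -3.2]
opening: 0.155
gripper_force: 25.0
```

The underside is now below the pin top and the rim with no contact force, so the notch is over the pin. Continuing down.

{"op": "apply_moves", "data": {
  "rows": [
    {"hand": -1, "dx": 0, "dy": 0, "dz": -2, "turn": 0},
    {"hand": -1, "dx": 0, "dy": 0, "dz": -3, "turn": 0},
    {"hand": -1, "dx": 0, "dy": 0, "dz": -4, "turn": 0},
    {"hand": -1, "dx": 0, "dy": 0, "dz": -4, "turn": 0},
    {"hand": -1, "dx": 0, "dy": 0, "dz": -4, "turn": 0}
  ]
}}

```text
time: 18.5
position: [0.6128, 0.052, 0.0637]
tcp_rot: [-0.0, 1.0, -0.005, 0.0]
contact_force: [0.9, 0.6, -3.0]
opening: 0.153
gripper_force: 25.0
```

{"op": "apply_moves", "data": {
  "rows": [
    {"hand": -1, "dx": 0, "dy": 0, "dz": -1, "turn": 0},
    {"hand": -1, "dx": 0, "dy": 0, "dz": -2, "turn": 0},
    {"hand": -1, "dx": 0, "dy": 0, "dz": -2, "turn": 0}
  ]
}}

```text
time: 18.88
position: [0.6129, 0.052, 0.0625]
tcp_rot: [0.0, 1.0, -0.005, 0.0]
contact_force: [-3.4, -0.6, 6.0]
opening: 0.161
gripper_force: 25.0
```

It touched down at .0625 as predicted. Releasing and rising.

{"op": "apply_moves", "data": {
  "rows": [
    {"hand": -0.45, "dx": 0, "dy": 0, "dz": 1, "turn": 0},
    {"hand": -0.45, "dx": 0, "dy": 0, "dz": 1, "turn": 0},
    {"hand": -0.45, "dx": 0, "dy": 0, "dz": 2, "turn": 0},
    {"hand": -0.45, "dx": 0, "dy": 0, "dz": 20, "turn": 0},
    {"hand": -0.45, "dx": 0, "dy": 0, "dz": 60, "turn": 0},
    {"hand": -1, "dx": 0, "dy": -30, "dz": 80, "turn": 0},
    {"hand": -1, "dx": -1, "dy": -80, "dz": 80, "turn": 0},
    {"hand": -1, "dx": -1, "dy": -102, "dz": 80, "turn": 0},
    {"hand": -1, "dx": -1, "dy": -102, "dz": 80, "turn": 0},
    {"hand": -1, "dx": -1, "dy": -102, "dz": 80, "turn": 0}
  ]
}}

```text
time: 20.12
position: [0.6119, -0.0474, 0.1417]
tcp_rot: [-0.001, 1.0, -0.004, -0.0]
contact_force: [-0.4, 0.5, -0.4]
opening: 0.002
gripper_force: 0.0
```

```bash
python3 - <<'E'
from h import *
S=grab('side');s=manip.state(); print(s['position'],s['opening'],s['contact_force'],s['tcp_rot'])
for n in ('worn_blade','new_blade'):
  for o in manip.outline_of('side',n)[:4]:
    ys,xs=np.nonzero(o['region']); z=.012 if xs.mean()<330 else .057
    P=np.array([onz(S,p,z)[:2] for p in zip(xs,ys)])
    r=cv2.minAreaRect((P*1000).astype(np.float32)); print(n,round(o['p'],2),o['bbox'],np.round(r[0],1),np.round(r[1],1),r[2])
a=cv2.imread('pics/s1f.png'); b=S['image'][...,::-1].astype(int)
r=np.abs(a.astype(int)-b).sum(2)[222:252,338:405]; print('diff vs initial bed, >90:',(r>90).sum(), r.mean())
E
```

```text
[ 0.61182989 -0.04717214  0.14161809] 0.0023311293521435703 [-1.16290515 -0.50813092  0.49070347] [-7.95543269e-04  9.99992138e-01 -3.88196053e-03 -1.46253724e-04]
worn_blade 0.96 [265.7, 179.5, 308.1, 196.6] [457.8 369.4] [ 63.7 124.2] 89.24642944335938
worn_blade 0.5 [328.1, 208.8, 467.3, 337.3] [629.2 -45.7] [351.3 262.3] 89.51652526855469
new_blade 0.96 [462.5, 424.9, 548.2, 458.3] [ 663.6 -478.5] [ 44.4 141. ] 64.78330993652344
new_blade 0.75 [344.7, 226.8, 384.0, 249.1] [594.1  53.3] [116.3  52.4] 3.2263402938842773
diff vs initial bed, >90: 601 119.07611940298507
```

{"op": "apply_moves", "data": {
  "rows": [
    {"hand": -1, "dx": 0, "dy": -4, "dz": 0, "turn": 10},
    {"hand": -1, "dx": 0, "dy": -4, "dz": 0, "turn": 20},
    {"hand": -1, "dx": 0, "dy": -4, "dz": 0, "turn": 30},
    {"hand": -1, "dx": 0, "dy": -4, "dz": 0, "turn": 40},
    {"hand": -1, "dx": 0, "dy": -4, "dz": 0, "turn": 50},
    {"hand": -1, "dx": 0, "dy": -4, "dz": 0, "turn": 60},
    {"hand": -1, "dx": 0, "dy": -4, "dz": 0, "turn": 70},
    {"hand": -1, "dx": 0, "dy": -4, "dz": 0, "turn": 80},
    {"hand": -1, "dx": 0, "dy": -4, "dz": 0, "turn": 90},
    {"hand": -1, "dx": 0, "dy": -4, "dz": -20, "turn": 90}
  ]
}}

```text
time: 21.52
position: [0.6131, -0.053, 0.1221]
tcp_rot: [0.001, 0.711, 0.703, 0.001]
contact_force: [0.4, 1.0, -1.2]
opening: 0.004
gripper_force: 0.0
```

{"op": "apply_moves", "data": {
  "rows": [
    {"hand": -1, "dx": 0, "dy": 0, "dz": -20, "turn": 0},
    {"hand": -1, "dx": 0, "dy": 0, "dz": -34, "turn": 0},
    {"hand": -1, "dx": 0, "dy": 0, "dz": -34, "turn": 0},
    {"hand": -1, "dx": 0, "dy": 0, "dz": -34, "turn": 0},
    {"hand": -1, "dx": 0, "dy": 0, "dz": -34, "turn": 0}
  ]
}}

```text
time: 22.15
position: [0.6123, -0.0539, 0.0884]
tcp_rot: [0.001, 0.711, 0.703, 0.0]
contact_force: [-0.2, -0.4, -0.0]
opening: 0.004
gripper_force: 0.0
```

```bash
python3 - <<'E'
from h import *
T,S=grab('top'),grab('side');s=manip.state(); print(s['position'],s['contact_force'],s['tcp_rot'])
for o in manip.outline_of('side','new_blade')[:4]:
    ys,xs=np.nonzero(o['region']); P=np.array([onz(S,p,.057)[:2] for p in zip(xs,ys)])
    r=cv2.minAreaRect((P*1000).astype(np.float32)); print(round(o['p'],2),o['bbox'],np.round(r[0],1),np.round(r[1],1),r[2])
a=cv2.imread('pics/s1f.png'); b=S['image'][...,::-1].astype(int)
r=np.abs(a.astype(int)-b).sum(2)[222:252,338:405]; print('diff:',(r>90).sum(), r.mean()); 
for c in (350,358,366): print(c,a[232:254,c,1],'\n   ',b[232:254,c,1])
E
```

```text
[ 0.6121815  -0.0540176   0.08829265] [ 0.03942118  0.86384239 -1.39433186] [4.29658581e-04 7.10976544e-01 7.03215525e-01 3.08633717e-04]
0.8 [462.8, 424.2, 547.2, 455.7] [ 663.3 -478.9] [ 42.6 140.6] 64.91651916503906
0.58 [220.0, 404.3, 289.7, 476.2] [ 244.5 -359.1] [ 43.9 141.2] 35.81870651245117
0.47 [379.0, 270.7, 403.6, 282.2] [611.1 -84.3] [59.7 24.8] 2.1026153564453125
0.42 [343.0, 234.9, 373.7, 247.7] [576.6  51.2] [35.7 77.7] 86.8037109375
diff: 1334 261.78905472636814
350 [219 125 158 215 210 212 208 208 206 205 203 207 206 209 207 208 230 175
 139 157 181 174] 
    [ 49  54  73 102 130 168 237 229 228 221 217 215 217 215 217 229 236 184
 145 162 192 182]
358 [142 215 213 213 209 208 211 207 205 207 208 210 210 215 227 173 136 147
 168 177 175 206] 
    [72 74 75 74 73 72 72 72 74 72 64 75 71 60 60 62 59 56 60 66 47 87]
366 [ 54  50  51  52  51  42  95 164 152 169 221 227 211 217 131 143 160 183
 173 199 241 235] 
    [ 83  75  71  75  73  74  74  72  74  73  69  58  55  58  72  86  79 124
 198 213 248 242]
```

{"op": "apply_moves", "data": {
  "rows": [
    {"hand": -1, "dx": -0.5, "dy": 3, "dz": -2, "turn": 0},
    {"hand": -1, "dx": -0.5, "dy": 3, "dz": -9, "turn": 0},
    {"hand": -1, "dx": -0.5, "dy": 3, "dz": -14, "turn": 0},
    {"hand": -1, "dx": -0.5, "dy": 3, "dz": -19, "turn": 0},
    {"hand": -1, "dx": -0.5, "dy": 3, "dz": -23, "turn": 0},
    {"hand": -1, "dx": -0.5, "dy": 3, "dz": -25, "turn": 0},
    {"hand": -1, "dx": -0.5, "dy": 3, "dz": -26, "turn": 0},
    {"hand": -1, "dx": -0.5, "dy": 3, "dz": -26, "turn": 0}
  ]
}}

```text
time: 23.3
position: [0.6112, -0.0508, 0.0617]
tcp_rot: [-0.0, 0.711, 0.703, 0.0]
contact_force: [-0.4, 2.1, 1.9]
opening: 0.007
gripper_force: 0.9
```

{"op": "apply_moves", "data": {
  "rows": [
    {"hand": -1, "dx": 0, "dy": 0, "dz": -0.7, "turn": 0},
    {"hand": -1, "dx": 0, "dy": 0, "dz": -1.4, "turn": 0},
    {"hand": -1, "dx": 0, "dy": 0, "dz": -1.4, "turn": 0}
  ]
}}

```text
time: 23.68
position: [0.6113, -0.0509, 0.061]
tcp_rot: [0.0, 0.711, 0.703, -0.0]
contact_force: [-2.8, 0.6, 8.1]
opening: 0.008
gripper_force: 4.0
```

The end stop is felt. I'll rise and clear the view.

{"op": "apply_moves", "data": {
  "rows": [
    {"hand": -1, "dx": 0, "dy": 0, "dz": 5, "turn": 0},
    {"hand": -1, "dx": 0, "dy": 0, "dz": 25, "turn": 0},
    {"hand": -1, "dx": 0, "dy": 0, "dz": 80, "turn": 0},
    {"hand": -1, "dx": 0, "dy": 0, "dz": 140, "turn": 0},
    {"hand": -1, "dx": 0, "dy": -50, "dz": 190, "turn": 0},
    {"hand": -1, "dx": -40, "dy": -100, "dz": 200, "turn": 0},
    {"hand": -1, "dx": -80, "dy": -150, "dz": 200, "turn": 0},
    {"hand": -1, "dx": -120, "dy": -200, "dz": 200, "turn": 0},
    {"hand": -1, "dx": -150, "dy": -250, "dz": 200, "turn": 0},
    {"hand": -1, "dx": -150, "dy": -300, "dz": 200, "turn": 0}
  ]
}}

```text
time: 24.92
position: [0.4586, -0.3531, 0.2619]
tcp_rot: [0.0, 0.712, 0.703, -0.001]
contact_force: [1.3, -0.3, -0.6]
opening: 0.003
gripper_force: 0.0
```

```bash
python3 - <<'E'
from h import *
T,S=grab('top'),grab('side');s=manip.state(); print(s['position'],s['contact_force'])
save(S['image'],'s9.png')
for o in manip.outline_of('side','new_blade')+manip.outline_of('side','worn_blade'):
    ys,xs=np.nonzero(o['region']); z=.012 if xs.mean()<330 else .057
    P=np.array([onz(S,p,z)[:2] for p in zip(xs,ys)])
    r=cv2.minAreaRect((P*1000).astype(np.float32)); print(round(o['p'],2),o['bbox'],np.round(r[0],1),np.round(r[1],1),r[2])
for im in (cv2.imread('pics/s1f.png')[...,::-1],S['image']):
    d=dict(S,image=im)
    print('rib',fitrib([d],[.611,.053,.052,-.01],.052,lo=40,hi=110))
    print('button dark centroid',end=' '); D=dark(im)[250:275,372:400]; Y,X=np.mgrid[250:275,372:400]; print()
    w=D*(np.hypot(X-386.5,Y-262)<7); print((w*X).sum()/w.sum(),(w*Y).sum()/w.sum())
for h in(.078,.078-.0142): print('button pred',h,proj(S,[.6113,-.0508,h]))
for k in('round','plain','rib','cross'):
    for o in manip.outline_of('side','key_'+k)[:1]: print(k,round(o['p'],2),o['bbox'])
a=cv2.imread('pics/s1f.png').astype(int); b=S['image'][...,::-1].astype(int); D=np.abs(a-b).sum(2)>100
n,_,st,c=cv2.connectedComponentsWithStats(D.astype(np.uint8)); 
for i in range(1,n):
    if st[i,4]>25: print('diff',st[i],c[i].round())
E
```

```text
[ 0.45803919 -0.35858831  0.26116673] [-0.47442089  0.81113885  0.10296112]
0.96 [219.1, 406.7, 289.1, 475.5] [ 242.7 -342.1] [ 44.2 148.9] 35.85514831542969
0.75 [461.8, 426.2, 547.5, 457.2] [ 663.6 -478.6] [ 44.1 141.1] 64.91923522949219
0.74 [340.8, 231.8, 363.9, 247.0] [568.6  51.6] [62.6 39.4] 3.1516265869140625
0.7 [265.1, 178.6, 311.1, 193.9] [463.9 369.2] [ 61. 129.] 87.31538391113281
0.36 [342.7, 230.5, 363.4, 252.3] [568.8  51.4] [68.3 42.7] 5.0920891761779785
rib (array([0.61313303, 0.0536979 , 0.13190614]), np.float64(40.11964514654423))
button dark centroid 
386.196138996139 260.2200772200772
rib (array([0.63055241, 0.16345601, 1.49973951]), np.float64(41.702448979591836))
button dark centroid 
nan nan
button pred 0.078 [386.07219985 259.92822102]
button pred 0.0638 [385.48221763 263.90399736]
cross 0.67 [341.0, 234.2, 362.3, 249.2]
diff [  0   0  12  64 473] [ 4. 30.]
diff [   42     0   426   360 47412] [299. 135.]
diff [243   0  37  18 327] [267.   6.]
diff [   0   67   22  147 1635] [  7. 141.]
diff [266 178  53  17 451] [289. 186.]
diff [ 19 199  37  55 445] [ 37. 225.]
diff [ 56 199  13   8  27] [ 60. 203.]
diff [500 198  17  17 114] [509. 206.]
diff [118 206  13  37 212] [123. 226.]
diff [ 37 211  23  25 120] [ 49. 224.]
diff [196 211  50  35 286] [217. 228.]
diff [  7 215  51  64 798] [ 28. 248.]
diff [ 72 238  15  14  68] [ 79. 245.]
diff [224 247  46  30 233] [248. 261.]
diff [471 310  37  38 741] [488. 325.]
diff [ 490  344  150  136 8169] [591. 409.]
diff [233 385  76  79 912] [274. 423.]
diff [387 401  12  19  69] [393. 412.]
diff [ 334  413   74   49 1050] [372. 437.]
diff [188 456  19  24 181] [195. 470.]
diff [315 470  14  10  38] [321. 476.]<stdin>:12: RuntimeWarning: invalid value encountered in scalar divide
```

The arm blocks the side view. I'll move to where the earlier clear view was had.

{"op": "apply_moves", "data": {
  "rows": [
    {"hand": -1, "dx": 20, "dy": 55, "dz": 10, "turn": 0},
    {"hand": -1, "dx": 40, "dy": 110, "dz": 20, "turn": 0},
    {"hand": -1, "dx": 60, "dy": 165, "dz": 20, "turn": 0},
    {"hand": -1, "dx": 80, "dy": 220, "dz": 20, "turn": 0},
    {"hand": -1, "dx": 95, "dy": 270, "dz": 20, "turn": 0},
    {"hand": -1, "dx": 105, "dy": 325, "dz": 20, "turn": 0},
    {"hand": -1, "dx": 105, "dy": 380, "dz": 20, "turn": 0},
    {"hand": -1, "dx": 105, "dy": 400, "dz": 20, "turn": 0},
    {"hand": -1, "dx": 105, "dy": 400, "dz": 20, "turn": 0}
  ]
}}

```text
time: 26.45
position: [0.5657, 0.0521, 0.2806]
tcp_rot: [-0.0, 0.709, 0.705, 0.0]
contact_force: [-0.9, -0.3, -0.8]
opening: 0.003
gripper_force: 0.0
```

```bash
cat > v.py <<'E'
from h import *
T,S=grab('top'),grab('side');s=manip.state(); print(s['position'],s['contact_force'])
save(S['image'],'s10.png')
for o in manip.outline_of('side','new_blade')+manip.outline_of('side','worn_blade'):
    ys,xs=np.nonzero(o['region']); z=.012 if xs.mean()<330 else (.059 if ys.mean()<330 else .005)
    P=np.array([onz(S,p,z)[:2] for p in zip(xs,ys)])
    r=cv2.minAreaRect((P*1000).astype(np.float32)); print(round(o['p'],2),o['bbox'],np.round(r[0],1),np.round(r[1],1),r[2])
for im in (cv2.imread('pics/s1f.png')[...,::-1],S['image']):
    print('rib',fitrib([dict(S,image=im)],[.611,.053,.052,-.01],.052,lo=40,hi=110))
    D=dark(im)[250:275,372:400]; Y,X=np.mgrid[250:275,372:400]
    w=D*(np.hypot(X-386.2,Y-262)<6); print('button',(w*X).sum()/w.sum(),(w*Y).sum()/w.sum())
for h in(.078,.078-.0142): print('button pred',h,proj(S,[.6113,-.0508,h]))
for k in('round','plain','rib','cross'):
    for o in manip.outline_of('side','key_'+k)[:1]: print(k,round(o['p'],2),o['bbox'])
a=cv2.imread('pics/s1f.png').astype(int); b=S['image'][...,::-1].astype(int); D=np.abs(a-b).sum(2)>100; D[:,:240]=0; D[:150]=0
n,_,st,c=cv2.connectedComponentsWithStats(D.astype(np.uint8)); 
for i in range(1,n):
    if st[i,4]>15: print('diff',st[i],c[i].round())
E
python3 v.py
```

```text
[0.5661609  0.04832862 0.28029561] [-0.16028491  0.40904987 -0.65306485]
0.78 [220.9, 405.6, 292.9, 474.8] [ 242.8 -342.1] [ 44.3 148.8] 36.18925094604492
0.71 [247.5, 164.6, 322.7, 207.9] [454.3 373. ] [217.8 190.9] 1.0815517902374268
0.69 [341.6, 224.8, 398.7, 251.2] [611.1  52.6] [151.2  52.2] 2.3533735275268555
0.58 [464.2, 426.7, 545.5, 457.6] [ 688.3 -466.2] [ 45.6 149.8] 64.91645050048828
0.78 [265.0, 182.0, 312.9, 198.2] [462.2 369.4] [ 63.8 133.1] 89.24642944335938
0.73 [252.1, 123.5, 301.4, 155.8] [486.8 628.5] [223.4 124. ] 32.027706146240234
0.48 [377.4, 265.8, 407.6, 283.8] [613.9 -81.4] [66.8 34.1] 1.2796891927719116
rib (array([0.61313303, 0.0536979 , 0.13190614]), np.float64(40.11964514654423))
button 386.196138996139 260.2200772200772
rib (array([0.61287544, 0.05096181, 0.12106002]), np.float64(36.608838178746666))
button 385.603982300885 263.52138643067843
button pred 0.078 [386.07219985 259.92822102]
button pred 0.0638 [385.48221763 263.90399736]
round 0.58 [372.5, 259.4, 397.4, 272.4]
plain 0.73 [376.9, 265.6, 404.3, 280.9]
cross 0.96 [385.7, 285.1, 420.9, 304.6]
diff [321 150  20  10  81] [327. 153.]
diff [344 150  10  15  64] [349. 154.]
diff [ 362  150   50   59 1870] [384. 180.]
diff [354 161  11  12  78] [359. 167.]
diff [266 178  46  19 437] [287. 186.]
diff [362 226  18   5  22] [370. 228.]
diff [364 237  11   3  17] [369. 238.]
diff [373 257  37  26 426] [390. 269.]
diff [409 278   6  10  23] [411. 283.]
diff [464 311  43  46 730] [485. 328.]
diff [601 334  39  24 385] [624. 344.]
diff [490 346  28  24 285] [501. 358.]
diff [550 381  25  27 193] [561. 392.]
diff [ 326  402   81   60 1335] [368. 435.]
diff [505 403  17  13  45] [513. 410.]
diff [397 415   8   6  28] [400. 418.]
diff [ 533  424  106   56 1524] [587. 457.]
diff [301 441  26  39 148] [312. 463.]
```

The checks agree:
- The button sits at its latched height (row 263.5, predicted 263.9).
- The plain key is up.
- The new blade's rib is where the worn one was.
- The worn blade lies in the tray.

Handing in.

```bash
python3 -c "
from plant import manip
print(manip.hand_in())"
```

```text
the job is handed in; nothing more can be done
None
```

The job is handed in: the worn blade lies flat in the tray and the new blade lies in the bed with its notch over the pin. The round-button key is latched down and the plain key is up. The last side picture agrees with all of this except the notch, which I inferred from the blade going below the pin top without contact; it took about 27 s of the 72 s.

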